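# Hold the shielded sample box open at 40 degrees

## Task

The grey shielded sample box is locked by the black cap on its right-hand side. Pull the cap straight out along its rod as far as it goes, then lift the lid by its bar to 40 degrees from closed (never beyond 55, so that it still screens the person in front) and hold it still there; the lid falls shut by itself, so finish while still gripping and holding it at 40 degrees. Leave the vial, the beaker and the timer where they stand.

Things in the scene. Friction and masses are not known exactly. Their poses are not given: they have to be found in the camera images.
- box: Fixed grey box, 130 (x) x 150 (y) x 77 mm high without its lid, small vials inside. Origin: centre of its underside, on the bench. +x points to the hinge side (away from the robot), +y to its left, z up; yawed up to 0.3 rad. A steel rod of 8 mm diameter sticks out 84 mm from its right (-y) side, 58 mm above the bench, with a 13 mm end stop; the cap slides on it.
- cap (a joint): Slide of the locking cap in m: 0 = fully on (lid locked), 0.030 = pulled out to its end stop, away from the box along the box's -y. The ear of the lid is free from about 0.018 up. It is a push fit: about 5 N of friction all the way, no spring, and it stays where it is left. May start up to 3 mm out.
- cap_grip (a point): Centre of the gripping part of the black round cap (30 mm diameter, axis along the box's y; gripping part 24 mm long, whole cap 41 mm). With the cap fully on it lies at (0, -0.110, 0.058) in the box's frame. Can be gripped from above with the fingers on its +x and -x sides. Its axes are parallel to the box's.
- lid (a joint): Hinge of the lid in rad: 0 = shut, 0.698 = 40 degrees, end stop 1.3. Opens upward: the front edge (nearer the robot) rises. Gravity (lid 0.35 kg, may vary by 30 per cent) and a weak spring shut it from any angle; it needs about 2 to 4 N at the bar.
- lid_hinge (a point): Middle of the lid's hinge line, at (0.070, 0, 0.080) in the box's frame; the line runs along the box's y. Axes parallel to the box's.
- lid_bar (a point): Middle of the round 10 mm steel bar on the lid, along the box's y, 68 mm straight between two legs 80 mm apart. Axis 41 mm above the lid's top face; lid shut: 105 mm in front of the hinge line, 129 mm above the bench; at 40 degrees: 49 mm in front of it, 185 mm above the bench. Circles the hinge; can turn between the fingers. Lid 154 mm wide, 10 mm thick, reaches 32 mm in front of the bar.
- glass_vial: Loose capped glass vial, 41 mm diameter, 75 mm high, behind the box; origin under its centre. To be left alone.
- beaker: Loose glass beaker, 57 mm diameter, 101 mm high, behind the box; origin under its centre. To be left alone.
- bench_timer: Loose flat bench timer, 66 x 64 x 18 mm, to the left of the box; origin under its centre. To be left alone.

How it is judged:
By the outcome, as a careful person would: the job done as asked, in the order asked, and still so for the second after the job is handed in, while the arm keeps its last pose, push and grip.
It also fails if it takes over 38 s, if anything falls off the work surface, if the arm or the gripper's body presses on something with over 40 N, if the wrist force passes 120 N, or if a joint passes its speed limit or range.

## Robot

A 6-joint arm with a two-finger parallel gripper is mounted at the origin on a cart in front of the work surface, level with it; the furniture and walls round the work are solid. World frame = base frame: x ahead of the robot, y to its left, z up, the work surface at z = 0. Lengths are in mm, angles in degrees, forces in N, time in s.
With the tool pointing down it reaches from about 350 to 850 mm from the base axis. Payload 8.1 kg.
Tool frame: the origin (TCP) lies midway between the tips of the shut fingers; the grasp point (between the pads) lies 19 mm behind it; z points along the fingers, y is the direction in which the jaws open and shut (so a half turn about z gives the same grasp; the last joint's range is limited). The gripper opens to 85 mm and grips with 20 to 120 N. Pads are 22 mm wide; open, the fingers measure 114 mm over their backs; the gripper's body (76 mm by 85 mm) begins 54 mm behind the grasp point. The pads swing forward as they close: fully open they stand 13 mm farther back than shut.
Start: joints at [62.659, 7.471, 85.268, -0, 87.261, -4.893], TCP at [229.091, 554.547, 231.292] pointing down, gripper open.
Joint ranges: [-169.43, 169.43], [-51.17, 129.36], [1.28, 143.12], [-76.62, 256.62], [0, 156.53], [-152.29, 152.29]. Speed limits (degrees/s): [136.94, 136.94, 159.86, 180, 180, 180].

## Interface

Orientations are given as [roll, pitch, yaw] about the fixed x, y, z axes, in that order (R = Rz(yaw) Ry(pitch) Rx(roll)).
In Python, from bench import r gives the robot as it stands.
- The arm moves only by the shell command python3 -m jog 'ROWS' [FORCE]. ROWS is JSON, a list of rows, each a list of 5 numbers: the shift along the tool's x, y, z in m, then the turn about the tool's z in rad, then the opening, from 0 (shut) to 1 (fully open). A call has 1 to 20 rows; each row is the pose to reach, as a shift and turn from the pose measured when the call began, along the tool's axes at that moment; what a row does not reach only later rows make up. A row lasts 1/10 s, in which the tool goes at most 50 mm and 8.59 degrees, less where a joint would pass 70% of its speed; a pose out of reach is approached as far as the arm can. A call with a gripper value outside its range is refused whole. The fingers move at their own pace and stop on an object; FORCE is the grip in N (left out, the last holds). Time passes only in rows, so rows that repeat a pose let the fingers close. It gives the time, the measured TCP pose, the force and the opening at its end, in the units of the state.
- r.sense(): the state, without advancing time (a new reading comes with each control period).
- r.snapshot(name): name is "side" or "top" or "wrist"; returns a dict with "pixels" (480x640x3 uint8, red, green, blue), "K" (3x3 intrinsics, pixels), "R" (3x3) and "t" (3): a world point X has camera coordinates R X + t. Camera axes: x right, y down, z forward; pixel columns grow to the right and rows downward; lengths in mm; the calibration is good to about 2 mm. A picture is of the moment at which its call begins. There is no depth.
- r.hand_in(): hands the job in, once; it reports no verdict.
The state is a dict: "time": time; "joint_pos": joint angles; "qd": joint speeds; "joint_efforts": joint torques, N m; "tool_pos": TCP position; "tcp_rot": TCP orientation; "ft_force": force on the tool from outside, world axes, zero at the start; "wrist_torque": the same for the moment, N m; "finger_gap": finger opening in mm.
Only numpy, scipy, OpenCV 4.12 (cv2) and the standard library are available. Lean on these libraries where they do the work, as an engineer would, in place of code of your own. Each camera call takes 0.05 s, during which the arm holds its last target.

## Working session

There is one attempt and no reset: what is moved stays moved. The work goes in short steps, Python scripts to look and compute and a shell command to move; the robot and the scene stay as the last step left them, time stands still between calls to the robot, and variables do not carry over. Pictures are saved under pics/ and viewed, and the job is handed in when it is done.

```bash
mkdir -p pics; ls; python3 - <<'E'
from bench import r
import cv2, json, numpy as np
print(r.sense())
for n in ("side","top","wrist"):
    s=r.snapshot(n); cv2.imwrite(f"pics/{n}0.png",s["pixels"][:,:,::-1]); print(n,np.round(s["K"],1).tolist(),np.round(s["R"],3).tolist(),np.round(s["t"],1).tolist())
    np.savez(f"{n}0.npz",**s)
E
```

```text
pics
{'time': 0.0, 'joint_pos': array([ 6.26578057e+01,  7.51569588e+00,  8.53306845e+01,  8.66320675e-04,
        8.72611017e+01, -4.89585383e+00]), 'qd': array([-0.02534759, -0.01460586,  0.06802402,  0.1501747 ,  0.07802514,
       -0.0592121 ]), 'joint_efforts': array([-4.03446566e-04, -5.69395959e+01, -5.00553310e+01, -4.05856144e-04,
        1.49667822e-02, -1.93763401e-05]), 'tool_pos': array([228.83508248, 554.04492822, 230.22483617]), 'tcp_rot': array([-1.79892984e+02, -1.00351267e-02,  1.57553608e+02]), 'ft_force': array([-0.31608474, -0.44861374, -0.36999145]), 'wrist_torque': array([ 0.06133806,  0.03182614, -0.00870294]), 'finger_gap': 85.28422094869683}
side [[625.2, 0.0, 315.0], [0.0, 625.2, 244.6], [0.0, 0.0, 1.0]] [[-0.534, -0.845, 0.011], [-0.36, 0.216, -0.908], [0.765, -0.489, -0.42]] [310.1, 312.7, 540.4]
top [[573.6, 0.0, 320.6], [0.0, 573.6, 247.6], [0.0, 0.0, 1.0]] [[0.016, -1.0, 0.013], [-0.995, -0.017, -0.102], [0.103, -0.011, -0.995]] [-5.1, 593.5, 913.6]
wrist [[340.4, 0.0, 318.9], [0.0, 340.4, 235.4], [0.0, 0.0, 1.0]] [[0.382, 0.924, -0.002], [0.885, -0.365, 0.289], [0.266, -0.112, -0.957]] [-598.8, -37.0, 380.3]
```

View pics/side0.png

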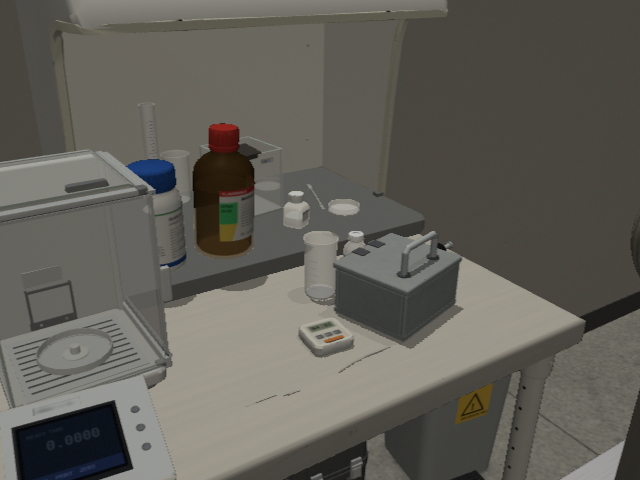

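View pics/top0.png

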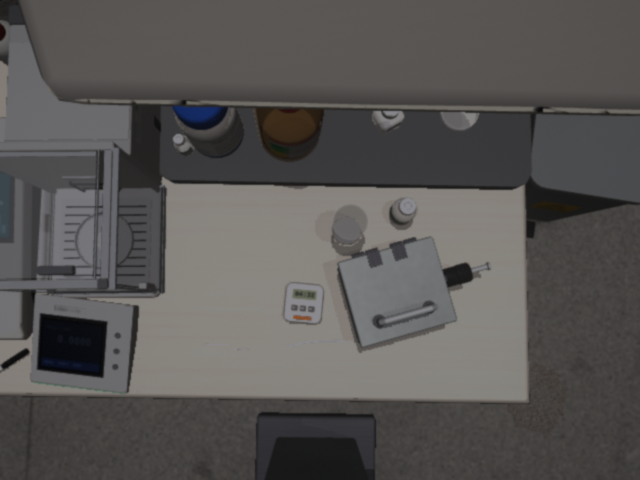

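The top view shows the box's lid with corners near (338,265), (425,238), (455,320) and (362,348). The bar runs from (380,321) to (432,307), the black cap is near (458,275), and the rod end is at (488,266). I'll zoom in on it.

```bash
cat > h.py <<'E'
import numpy as np
def ray(s,u,v):
    d=s["R"].T@np.linalg.inv(s["K"])@np.array([u,v,1.]); c=-s["R"].T@s["t"]; return c,d
def onz(s,u,v,z):
    c,d=ray(s,u,v); return c+d*(z-c[2])/d[2]
def proj(s,X):
    p=s["K"]@(s["R"]@np.asarray(X,float)+s["t"]); return p[:2]/p[2]
def tri(s1,p1,s2,p2):
    A=np.zeros((3,3));b=np.zeros(3)
    for s,p in((s1,p1),(s2,p2)):
        c,d=ray(s,*p); d=d/np.linalg.norm(d); M=np.eye(3)-np.outer(d,d); A+=M;b+=M@c
    return np.linalg.solve(A,b)
E
python3 - <<'E'
import cv2,numpy as np
t=np.load("top0.npz")["pixels"][:,:,::-1]; s=np.load("side0.npz")["pixels"][:,:,::-1]
cv2.imwrite("pics/topz.png",cv2.resize(t[225:360,325:505],None,fx=4.4,fy=4.4,interpolation=2))
cv2.imwrite("pics/sidez.png",cv2.resize(s[215:350,300:480],None,fx=4.4,fy=4.4,interpolation=2))
E
```

```text
(no output)
```

View pics/topz.png

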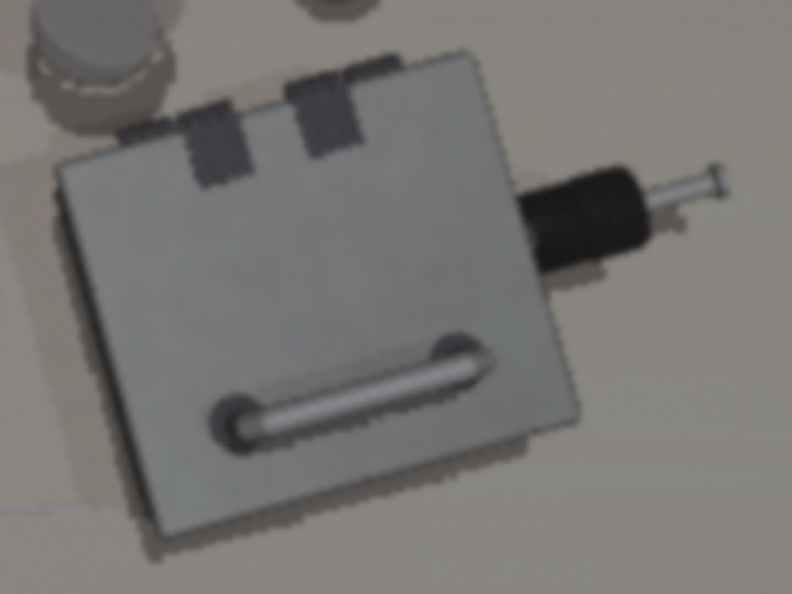

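View pics/sidez.png

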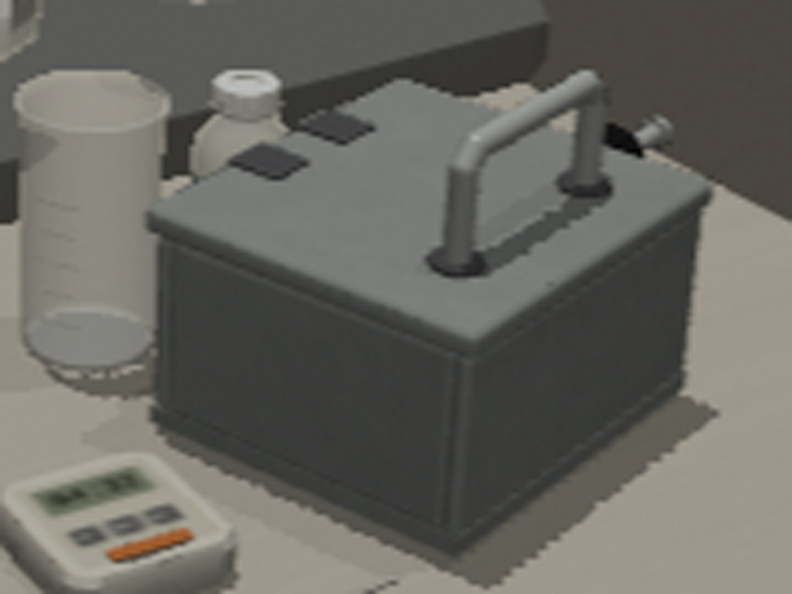

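The zooms show the lid corners at (62,168), (470,52), (578,418) and (165,535), and the bar from (245,425) to (478,362), both in zoom pixels. The cap is against the box's right side.

```bash
python3 - <<'E'
import cv2,numpy as np
from h import *
T=dict(np.load("top0.npz"));S=dict(np.load("side0.npz"))
z=lambda u,v:(u/4.4+325-.4,v/4.4+225-.4)
w=lambda u,v:(u/4.4+300-.4,v/4.4+215-.4)
C=[onz(T,*z(*p),88) for p in((62,168),(470,52),(578,418),(165,535))]
print(np.round(C,1))
e=[C[0]-C[1],C[3]-C[2]]; f=[C[0]-C[3],C[1]-C[2]]
for a in e: print("y edge",np.linalg.norm(a),np.degrees(np.arctan2(-a[0],a[1])))
for a in f: print("x edge",np.linalg.norm(a),np.degrees(np.arctan2(a[1],a[0])))
B=[onz(T,*z(*p),129) for p in((245,425),(478,362))]; print("bar",np.round(B,1),np.linalg.norm(B[0]-B[1]))
a=B[0]-B[1];print(np.degrees(np.arctan2(-a[0],a[1])))
# tri bar ends
print(tri(T,z(245,425),S,w(463,155)),tri(T,z(478,362),S,w(592,80)))
# rod end
print("rodend tri",tri(T,z(722,182),S,w(660,130)), onz(T,*z(722,182),58))
yaw=np.degrees(np.mean([np.arctan2(-a[0],a[1]) for a in e]+[np.arctan2(a[1],a[0]) for a in f]));print(yaw)
c,s=np.cos(np.radians(yaw)),np.sin(np.radians(yaw)); R=np.array([[c,-s],[s,c]])
# lid: x from 70-137=-67 front edge
ctrf=(C[2]+C[3])[:2]/2; print("O from front",ctrf-R@[-67,0]); 
print("O from bar",(B[0]+B[1])[:2]/2-R@[-35,0]); print("O from rod end", onz(T,*z(722,182),58)[:2]-R@[0,-157])
# cap mask
g=T["pixels"].max(2); m=(g<45).astype(np.uint8); m[:, :440]=0;m[:,480:]=0;m[:255]=0;m[295:]=0
n,l,st,ce=cv2.connectedComponentsWithStats(m)
k=1+np.argmax(st[1:,4]); print(st[k],ce[k]); 
pts=np.argwhere(l==k)[:,::-1].astype(float)
O=((B[0]+B[1])[:2]/2-R@[-35,0])
q=np.array([R.T@(onz(T,*p,58)[:2]-O) for p in pts]); print("cap box x",np.percentile(q[:,0],[1,50,99]),"y",np.percentile(q[:,1],[1,50,99]),q.min(0),q.max(0))
E
```

```text
[[ 564.6  -22.7   88. ]
 [ 608.1 -166.1   88. ]
 [ 480.5 -203.3   88. ]
 [ 438.1  -59.9   88. ]]
y edge 149.91497222957355 16.87007738357997
y edge 149.54771921480423 16.4687886665713
x edge 131.83599317590497 16.40724497162565
x edge 132.88684469227488 16.25097087386406
bar [[ 477.2  -82.6  129. ]
 [ 499.2 -160.   129. ]] 80.45256792343484
15.866670557919267
[476.60167406 -83.46810467 127.39616975] [ 499.07280072 -160.28984145  128.16683136]
rodend tri [ 565.67436916 -264.18872369   58.16350044] [ 565.91356144 -263.95598258   58.        ]
16.499270473910247
O from front [ 523.54250968 -112.59953767]
O from bar [ 521.74598063 -111.34153139]
O from rod end [ 521.32506903 -113.42071646]
[443 264  29  23 452] [457.71681416 274.40044248]
cap box x [-14.38176048  -0.57016467  13.19139272] y [-127.67341559 -107.06019213  -86.64570115] [ -14.69240601 -128.54923286] [ 13.89738915 -86.10529731]
```

```bash
python3 - <<'E'
import cv2,numpy as np
from h import *
from bench import r
T=dict(np.load("top0.npz"));S=dict(np.load("side0.npz"))
print("hood corner?",tri(T,(534,107),S,(402,22)), "cams",-T["R"].T@T["t"],-S["R"].T@S["t"])
for p in((162,298),(132,390),(132,300),(118,285)): print(p,[np.round(onz(T,*p,z)[:2]) for z in (0,100,250)])
s=r.sense(); yaw=np.radians(s["tcp_rot"][2]); p=s["tool_pos"]
x=np.array([np.cos(yaw),np.sin(yaw)]);y=np.array([np.sin(yaw),-np.cos(yaw)])
for tgt in((390,170),(553.2,-219.8)):
    d=np.array(tgt)-p[:2]; print(tgt,d@x,d@y, "turn for yaw 106.3:",np.radians(157.55-106.3))
E
```

```text
hood corner? [ 692.37611776 -214.48096655  411.31426189] cams [496.60717784  15.70459553 969.57447009] [-134.99792049  458.85019687  507.21762017]
(162, 298) [array([507., 269.]), array([506., 243.]), array([504., 204.])]
(132, 390) [array([355., 312.]), array([370., 281.]), array([392., 236.])]
(132, 300) [array([503., 319.]), array([502., 288.]), array([501., 241.])]
(118, 285) [array([528., 344.]), array([524., 310.]), array([520., 259.])]
(390, 170) -295.58322547889907 -293.48541609608344 turn for yaw 106.3: 0.8944812416470942
(553.2, -219.8) -595.2802532441899 -591.4115336968244 turn for yaw 106.3: 0.8944812416470942
```

```bash
python3 -m jog '[[-0.15,-0.148,0,0.3,1],[-0.3,-0.3,0,0.6,1],[-0.45,-0.448,0,0.894,1],[-0.595,-0.591,0,0.894,1],[-0.595,-0.591,0,0.894,1],[-0.595,-0.591,0,0.894,1],[-0.595,-0.591,0,0.894,1],[-0.595,-0.591,0,0.894,1],[-0.595,-0.591,0,0.894,1],[-0.595,-0.591,0,0.894,1],[-0.595,-0.591,0,0.894,1],[-0.595,-0.591,0,0.894,1],[-0.595,-0.591,0,0.894,1],[-0.595,-0.591,0,0.894,1],[-0.595,-0.591,0,0.894,1],[-0.595,-0.591,0,0.894,1],[-0.595,-0.591,0,0.894,1],[-0.595,-0.591,0,0.894,1],[-0.595,-0.591,0,0.894,1],[-0.595,-0.591,0,0.894,1]]'
```

```text
time: 2.15
tool_pos: [552.8, -218.4, 231.0]
tcp_rot: [-179.9, 0.0, 106.4]
ft_force: [-0.0, -0.2, -0.5]
finger_gap: 85.5
```

```bash
python3 - <<'E'
from bench import r
import cv2,numpy as np
s=r.snapshot("wrist"); cv2.imwrite("pics/wrist1.png",s["pixels"][:,:,::-1]); np.savez("wrist1.npz",**s)
from h import *
O=np.array([521.8,-112.3]);a=np.radians(16.3);R=np.array([[np.cos(a),-np.sin(a)],[np.sin(a),np.cos(a)]])
for q in((0,-110,73),(0,-159,58),(-35,40,129),(-35,-40,129),(-67,-77,88),(-67,77,88)):
    print(q,proj(s,[*(O+R@np.array(q[:2])),q[2]]))
print(r.sense()["tool_pos"],-s["R"].T@s["t"])
E
```

```text
(0, -110, 73) [319.81590426 216.74062171]
(0, -159, 58) [319.73249984 261.18344397]
(-35, 40, 129) [264.18803578   4.15321516]
(-35, -40, 129) [269.48211655 137.45069838]
(-67, -77, 88) [240.06037163 182.62344055]
(-67, 77, 88) [225.64332695 -35.21086092]
[ 552.94210096 -218.15810368  231.29335484] [ 531.77817184 -147.66773843  374.22116364]
```

View pics/wrist1.png

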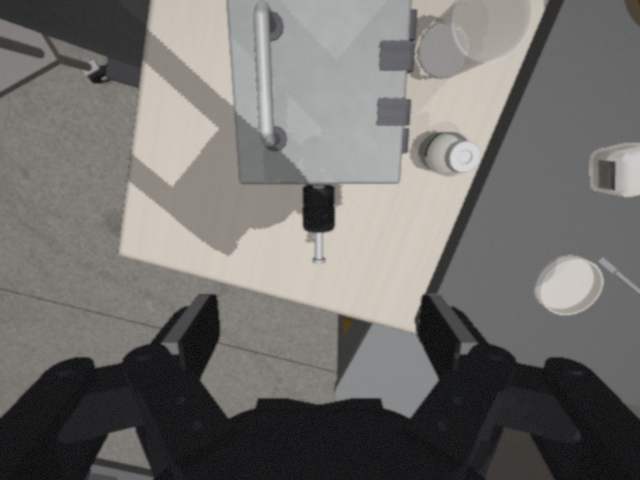

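The wrist view matches the predicted pose within about 1 px: lid corner (240,183), bar (263,5) to (269,140), rod end (319,261). The cap's outer end is at row 231.

```bash
python3 - <<'E'
import numpy as np
from h import *
from bench import r
s=dict(np.load("wrist1.npz"))
O=np.array([521.8,-112.3]);a=np.radians(16.3);R=np.array([[np.cos(a),-np.sin(a)],[np.sin(a),np.cos(a)]])
for z in(58,65,73): print(z,[np.round(R.T@(onz(s,319,v,z)[:2]-O),1) for v in(185,231)])
for v in (303,335): print(R.T@(onz(s,v,210,58)[:2]-O))
st=r.sense();y=np.radians(st["tcp_rot"][2]);X=np.array([np.cos(y),np.sin(y)]);Y=np.array([np.sin(y),-np.cos(y)])
g=O+R@[0,-111.5]; d=g-st["tool_pos"][:2]; print(g,d@X,d@Y,X,Y)
E
```

```text
58 [array([ -0.8, -83.4]), array([  -0.8, -127.8])]
65 [array([ -0.8, -82.3]), array([  -0.7, -125.8])]
73 [array([ -0.8, -81.1]), array([  -0.7, -123.5])]
[ -15.95066188 -107.09176193]
[  14.41544337 -107.05965991]
[ 553.09433804 -219.31829006] -1.1560080009064415 -0.18125690511160955 [-0.28211851  0.95937956] [0.95937956 0.28211851]
```

```bash
python3 -m jog '[[-0.0015,0,0.05,0,1],[-0.0015,0,0.1,0,1],[-0.0015,0,0.14,0,1],[-0.0015,0,0.17,0,1],[-0.0015,0,0.185,0,1],[-0.0015,0,0.194,0,1],[-0.0015,0,0.194,0,1],[-0.0015,0,0.194,0,0],[-0.0015,0,0.194,0,0],[-0.0015,0,0.194,0,0],[-0.0015,0,0.194,0,0],[-0.0015,0,0.194,0,0],[-0.0015,0,0.194,0,0],[-0.0015,0,0.194,0,0],[-0.0015,0,0.194,0,0]]' 40
```

```text
time: 3.7
tool_pos: [552.8, -220.6, 38.5]
tcp_rot: [-179.9, 0.1, 106.4]
ft_force: [-6.2, -2.2, 8.4]
finger_gap: 28.8
```

```bash
python3 -m jog '[[-0.003,0,0,0,0],[-0.006,0,0,0,0],[-0.009,0,0,0,0],[-0.012,0,0,0,0],[-0.015,0,0,0,0],[-0.018,0,0,0,0],[-0.021,0,0,0,0],[-0.024,0,0,0,0],[-0.026,0,0,0,0],[-0.026,0,0,0,0]]'
```

```text
time: 4.7
tool_pos: [560.1, -245.3, 38.7]
tcp_rot: [-179.9, 0.0, 106.4]
ft_force: [-0.8, 3.3, 2.8]
finger_gap: 28.7
```

```bash
python3 -m jog '[[-0.002,0,0,0,0],[-0.003,0,0,0,0],[-0.004,0,0,0,0],[-0.005,0,0,0,0],[-0.005,0,0,0,0]]'; python3 - <<'E'
from bench import r
import cv2,numpy as np
from h import *
for n in("wrist","top"):
    s=r.snapshot(n); cv2.imwrite(f"pics/{n}2.png",s["pixels"][:,:,::-1]); np.savez(f"{n}2.npz",**s)
E
```

```text
time: 5.2
tool_pos: [560.7, -247.3, 38.5]
tcp_rot: [-179.8, -0.2, 106.4]
ft_force: [-6.7, 14.7, 9.6]
finger_gap: 28.5
```

View pics/wrist2.png

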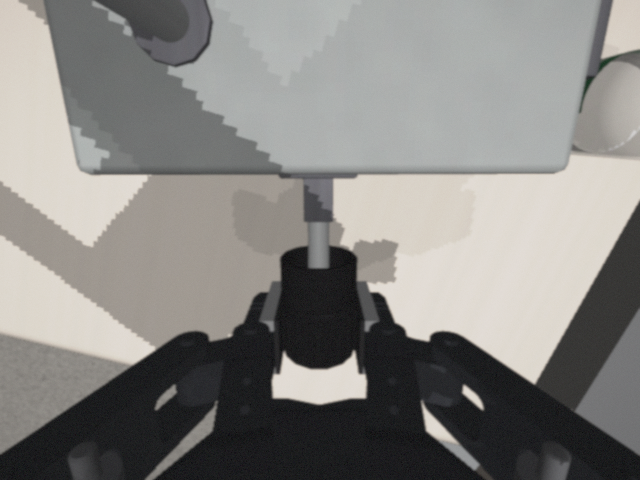

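The cap sits at its stop: the force rose to about 15 N, with the cap about 28 mm out from where it started. The wrist view shows the rod bare between (318,178) and (318,265).

```bash
python3 -m jog '[[-0.0005,0,0,0,1],[0,0,0,0,1],[0,0,0,0,1],[0,0,0,0,1],[0,0,0,0,1],[0,0,-0.02,0,1],[0,0,-0.06,0,1],[0,0,-0.1,0,1],[0,0,-0.145,0,1],[0.03,-0.01,-0.145,0,1],[0.07,-0.02,-0.145,0,1],[0.11,-0.034,-0.145,0,1],[0.1405,-0.034,-0.145,0,1],[0.1405,-0.034,-0.145,0,1],[0.1405,-0.034,-0.145,0,1],[0.1405,-0.034,-0.145,0,1]]'; python3 - <<'E'
from bench import r
import cv2,numpy as np
from h import *
for n in("top","side"):
    s=r.snapshot(n); cv2.imwrite(f"pics/{n}3.png",s["pixels"][:,:,::-1]); np.savez(f"{n}3.npz",**s)
s=r.snapshot("wrist"); cv2.imwrite("pics/wrist3.png",s["pixels"][:,:,::-1]); np.savez("wrist3.npz",**s)
O=np.array([521.8,-112.3]);a=np.radians(16.3);R=np.array([[np.cos(a),-np.sin(a)],[np.sin(a),np.cos(a)]])
for q in((0,-140,73),(0,-153,58),(-35,40,129),(-35,-40,129),(-67,-77,88)): print(q,proj(s,[*(O+R@np.array(q[:2])),q[2]]))
E
```

```text
time: 6.9
tool_pos: [489.4, -123.3, 184.4]
tcp_rot: [-179.8, -0.2, 106.4]
ft_force: [-0.1, -0.6, -0.5]
finger_gap: 85.6
(0, -140, 73) [358.30835805 381.02767045]
(0, -153, 58) [356.1516247  381.49656142]
(-35, 40, 129) [319.07566478 190.39251458]
(-35, -40, 129) [319.00936045 312.4215309 ]
(-67, -77, 88) [279.15378204 327.94572302]
```

View pics/wrist3.png

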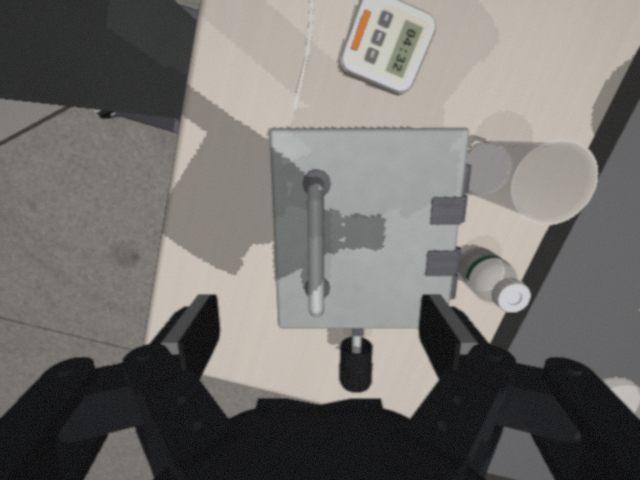

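View pics/side3.png

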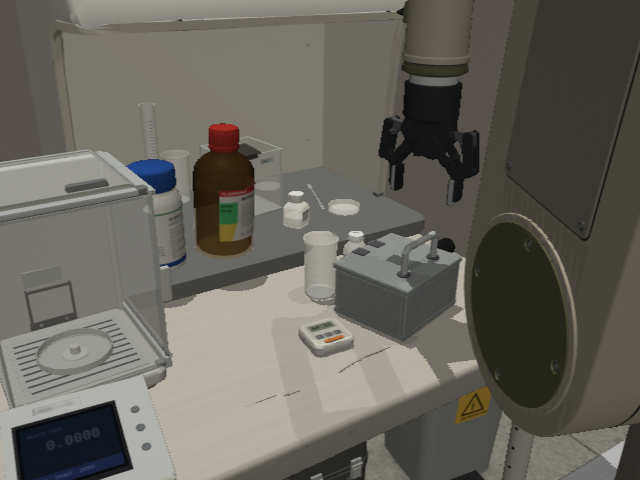

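The cap stands clear of the lid at (356,365). The bar runs from (316,182) to (316,312), midway between the open fingers. I'll descend and grip it.

```bash
python3 -m jog '[[0.0015,-0.0018,0.03,0,1],[0.0015,-0.0018,0.055,0,1],[0.0015,-0.0018,0.07,0,1],[0.0015,-0.0018,0.076,0,1],[0.0015,-0.0018,0.076,0,1],[0.0015,-0.0018,0.076,0,0],[0.0015,-0.0018,0.076,0,0],[0.0015,-0.0018,0.076,0,0],[0.0015,-0.0018,0.076,0,0],[0.0015,-0.0018,0.076,0,0],[0.0015,-0.0018,0.076,0,0],[0.0015,-0.0018,0.076,0,0],[0.0015,-0.0018,0.076,0,0],[0.0015,-0.0018,0.076,0,0],[0.0015,-0.0018,0.076,0,0]]' 40
```

```text
time: 8.55
tool_pos: [486.5, -122.4, 108.2]
tcp_rot: [-179.8, -0.2, 106.3]
ft_force: [-6.1, -0.5, 5.6]
finger_gap: 8.4
```

```bash
python3 -m jog '[[0,0.0018,-0.0036,0,0],[0,0.0037,-0.0072,0,0],[0,0.0057,-0.0107,0,0],[0,0.0078,-0.0141,0,0],[0,0.0101,-0.0175,0,0],[0,0.0125,-0.0208,0,0],[0,0.0125,-0.0208,0,0]]'
```

```text
time: 9.25
tool_pos: [497.8, -119.0, 129.1]
tcp_rot: [-179.6, -0.3, 106.3]
ft_force: [-8.4, -3.8, -0.4]
finger_gap: 8.6
```

```bash
python3 -m jog '[[0,0.0025,-0.0031,0,0],[0,0.0051,-0.0062,0,0],[0,0.0078,-0.0092,0,0],[0,0.0106,-0.0122,0,0],[0,0.0135,-0.015,0,0],[0,0.0165,-0.0177,0,0],[0,0.0195,-0.0203,0,0],[0,0.0228,-0.0228,0,0],[0,0.026,-0.0251,0,0],[0,0.0294,-0.0274,0,0],[0,0.0294,-0.0274,0,0],[0,0.0294,-0.0274,0,0]]'; python3 - <<'E'
from bench import r
import cv2,numpy as np
for n in("wrist","side","top"):
    s=r.snapshot(n); cv2.imwrite(f"pics/{n}4.png",s["pixels"][:,:,::-1]); np.savez(f"{n}4.npz",**s)
E
```

```text
time: 10.45
tool_pos: [525.1, -110.9, 158.0]
tcp_rot: [-179.5, -0.3, 106.3]
ft_force: [-16.9, -1.5, 15.3]
finger_gap: 8.2
```

View pics/wrist4.png

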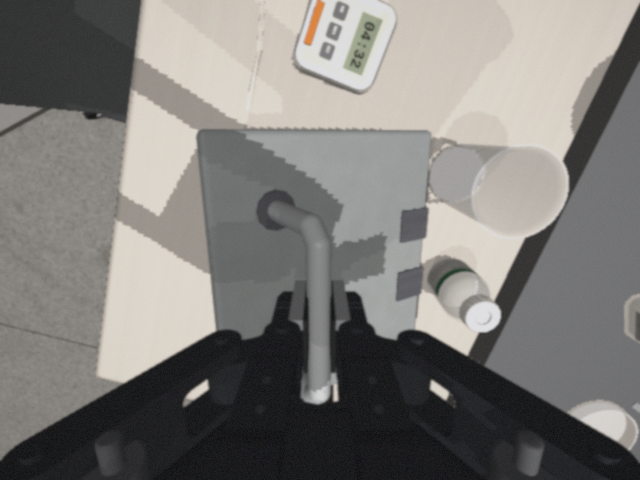

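View pics/side4.png

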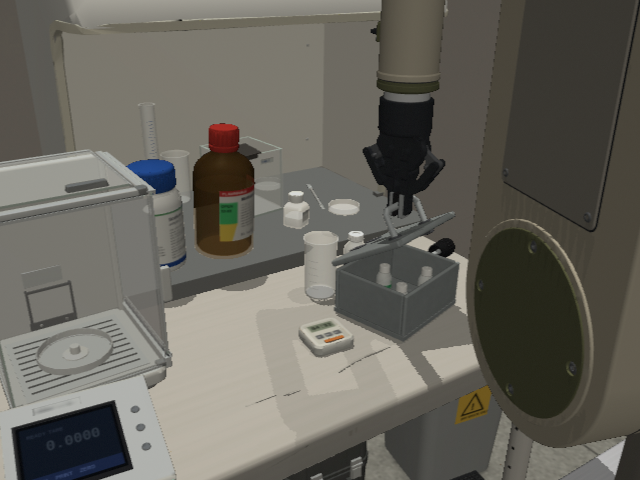

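The side view shows the lid lifted, with the vials visible inside. The radial force is moderate, so I'll continue from the measured pose and then measure the angle.

```bash
python3 -m jog '[[0,0,0,0,0],[0,0.0018,-0.0011,0,0],[0,0.0035,-0.0021,0,0],[0,0.0052,-0.0032,0,0],[0,0.007,-0.0042,0,0],[0,0.0088,-0.0052,0,0],[0,0.0105,-0.0061,0,0],[0,0.0105,-0.0061,0,0],[0,0.0105,-0.0061,0,0]]'; python3 - <<'E'
from bench import r
import cv2,numpy as np
for n in("wrist","side","top"):
    s=r.snapshot(n); cv2.imwrite(f"pics/{n}5.png",s["pixels"][:,:,::-1]); np.savez(f"{n}5.npz",**s)
    if n=="side": cv2.imwrite("pics/side5z.png",cv2.resize(s["pixels"][160:320,300:500,::-1],None,fx=4,fy=4,interpolation=2))
    if n=="top": cv2.imwrite("pics/top5z.png",cv2.resize(s["pixels"][215:365,310:510,::-1],None,fx=4,fy=4,interpolation=2))
print(r.sense())
E
```

```text
time: 11.5
tool_pos: [534.8, -108.0, 164.7]
tcp_rot: [-179.4, -0.3, 106.3]
ft_force: [-9.2, -2.2, 6.0]
finger_gap: 8.6
{'time': 11.65, 'joint_pos': array([-1.67569546e+01,  2.07369466e+00,  9.80058136e+01, -7.43294047e-02,
        8.05843313e+01, -3.30772494e+01]), 'qd': array([-0.09265366, -0.00363858,  0.0101837 ,  0.04116799, -0.05008918,
        0.05056025]), 'joint_efforts': array([ 1.94327049e+00, -4.85351729e+01, -4.97447813e+01,  1.62889291e+00,
       -2.97424525e+00,  4.08643589e-02]), 'tool_pos': array([ 534.76763277, -108.03460936,  164.68072407]), 'tcp_rot': array([-179.40379164,   -0.30097882,  106.33131355]), 'ft_force': array([-8.68849178, -1.63466901,  5.07624544]), 'wrist_torque': array([-0.33218099,  1.65983536,  0.0474125 ]), 'finger_gap': 8.145178919597384}
```

View pics/side5z.png

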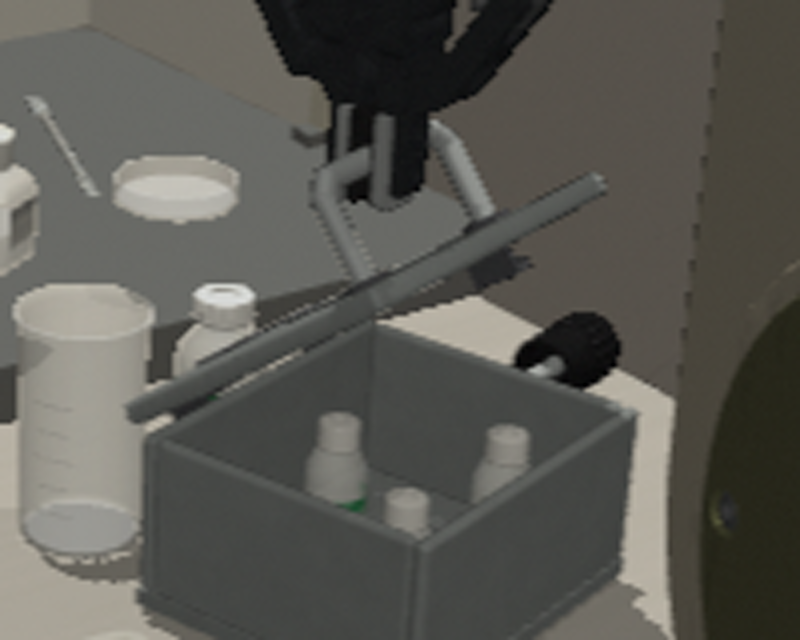

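View pics/top5z.png

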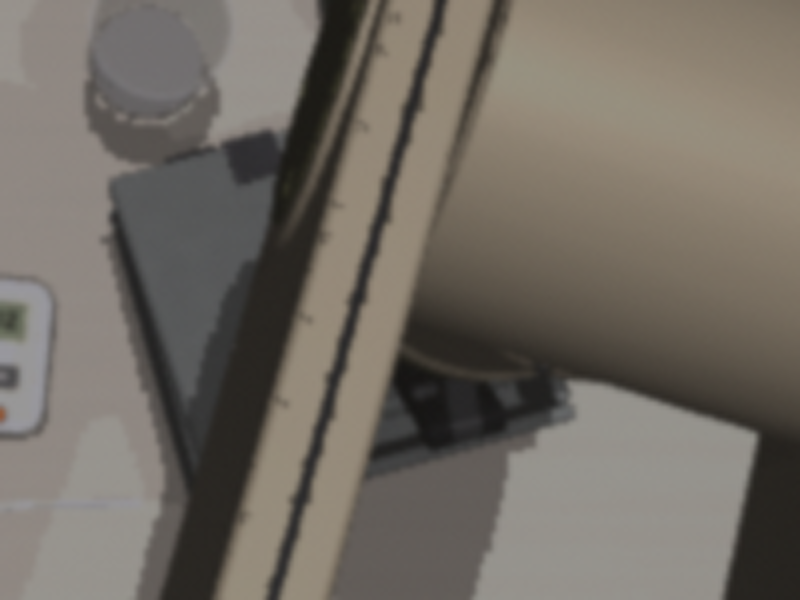

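View pics/wrist5.png

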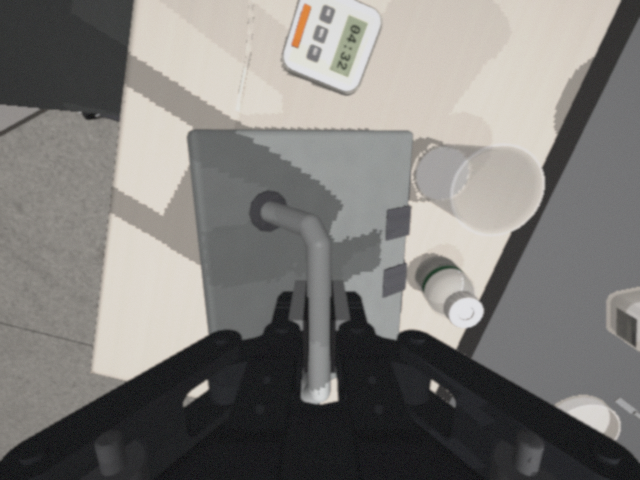

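The side view shows the lid up almost edge-on to the camera. Its front-left corner is near zoom pixel (385,300) and its front-right corner near (600,182). In the wrist view the front-left top corner is at (191,131). I'll compute the angle from these.

```bash
cat > ang.py <<'E'
import numpy as np
from h import *
from bench import r
O=np.array([521.8,-112.3]);a=np.radians(16.3);R=np.eye(3);R[:2,:2]=[[np.cos(a),-np.sin(a)],[np.sin(a),np.cos(a)]]
def ony(s,u,v,yb):
    c,d=ray(s,u,v); c=R.T@(c-np.array([*O,0])); d=R.T@d; return c+d*(yb-c[1])/d[1]
def lidpt(th,q):  # q: x,y,z in box shut
    t=np.radians(th);x,z=q[0]-70,q[2]-80
    return R@np.array([70+x*np.cos(t)+z*np.sin(t),q[1],80-x*np.sin(t)+z*np.cos(t)])+[*O,0]
E
python3 - <<'E'
from ang import *
S=dict(np.load("side5.npz"));W=dict(np.load("wrist5.npz"))
w=lambda u,v:(u/4+300-.4,v/4+160-.4)
for n,s,p,y in(("FL side",S,w(385,300),76),("FR side",S,w(602,180),-76),("FL wrist",W,(191,131),76)):
    q=ony(s,*p,y); rx,rz=q[0]-70,q[2]-80
    print(n,np.round(q,1),"r",np.hypot(rx,rz),"angle",np.degrees(np.arctan2(rz,-rx))-np.degrees(np.arctan2(8,137)))
for th in(34,36,38,40,42):
    print(th,"FL/FR top side zoom",[np.round((proj(S,lidpt(th,(-67,y,88)))-[299.6,159.6])*4) for y in(76,-76)],"bar ends",[np.round((proj(S,lidpt(th,(-35,y,129)))-[299.6,159.6])*4) for y in(40,-40)], "wrist FL",np.round(proj(W,lidpt(th,(-67,76,88))),1),"hub",np.round(proj(W,lidpt(th,(-35,40,88))),1),np.round(proj(W,lidpt(th,(-35,40,129))),1))
p=np.array([534.8,-108.0,164.7]); b=R.T@(p+[0,0,20]-[*O,0]);print("tcp->bar box",b,np.degrees(np.arctan2(b[2]-80,70-b[0]))-25.02,np.hypot(b[2]-80,70-b[0]))
E
```

```text
FL side [-42.6  76.  165. ] r 141.06335777092576 angle 33.70588385910646
FR side [-37.6 -76.  164.2] r 136.61972783161627 angle 34.69523633077221
FL wrist [-82.4  76.   47.2] r 155.85623105396564 angle -15.501264474358857
34 FL/FR top side zoom [array([376., 302.]), array([605., 183.])] bar ends [array([323., 193.]), array([447., 137.])] wrist FL [191.1 128.1] hub [266.7 206.2] [311.5 223.8]
36 FL/FR top side zoom [array([370., 289.]), array([599., 172.])] bar ends [array([315., 185.]), array([440., 130.])] wrist FL [195. 128.] hub [270.6 207.4] [320.4 225.2]
38 FL/FR top side zoom [array([363., 277.]), array([593., 161.])] bar ends [array([308., 178.]), array([432., 123.])] wrist FL [199.6 127.8] hub [274.9 208.6] [329.8 226.5]
40 FL/FR top side zoom [array([356., 265.]), array([587., 150.])] bar ends [array([300., 171.]), array([424., 116.])] wrist FL [204.9 127.6] hub [279.5 209.8] [339.6 227.7]
42 FL/FR top side zoom [array([348., 253.]), array([580., 140.])] bar ends [array([292., 164.]), array([417., 110.])] wrist FL [210.9 127.4] hub [284.6 211. ] [349.7 228.9]
tcp->bar box [ 13.68433564   0.47849554 184.7       ] 36.70523865444157 118.88458290229856
```

```bash
python3 - <<'E'
from ang import *
S=dict(np.load("side0.npz"));W=dict(np.load("wrist3.npz"));W5=dict(np.load("wrist5.npz"));S5=dict(np.load("side5.npz"))
for y in(76,-76):print("shut side zoom4.4 front corner",(proj(S,lidpt(0,(-67,y,88)))-[299.6,214.6])*4.4, "bar",(proj(S,lidpt(0,(-35,np.sign(y)*40,129)))-[299.6,214.6])*4.4)
for y in(76,-76):print("wrist3 front",proj(W,lidpt(0,(-67,y,88))),"back",proj(W,lidpt(0,(75,y,88))))
def wp(q): return R@np.array(q,float)+[*O,0]
for y in (75,-75): print("side5 box rim front corner zoom",(proj(S5,wp((-65,y,77)))-[299.6,159.6])*4,"rear",(proj(S5,wp((65,y,77)))-[299.6,159.6])*4)
import cv2
cv2.imwrite("pics/w5z.png",cv2.resize(W5["pixels"][100:300,170:430,::-1],None,fx=3,fy=3,interpolation=2))
E
```

```text
shut side zoom4.4 front corner [471.74922214 333.09345759] bar [460.48933606 150.02287149]
shut side zoom4.4 front corner [713.57399601 178.5742439 ] bar [591.47188565  77.32537374]
wrist3 front [271.6525689  127.26666635] back [483.44339364 127.33921243]
wrist3 front [279.11257335 326.84327191] back [457.07990335 327.26345164]
side5 box rim front corner zoom [423.37778603 547.56525222] rear [136.99542558 433.07562302]
side5 box rim front corner zoom [639.76246372 407.06472317] rear [365.35011198 314.09853058]
```

View pics/w5z.png

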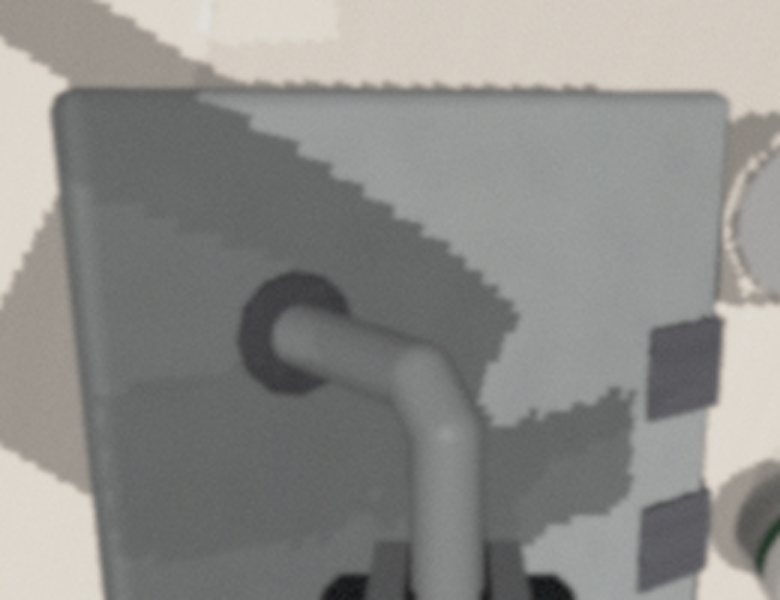

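Several edges I used are the lower or rounded ones. Allowing for that, vision gives about 36 degrees, and the bar's travel gives about 36.8 degrees. I'll go up by about 3 degrees and check again.

```bash
python3 -m jog '[[0,0.0015,-0.0008,0,0],[0,0.003,-0.0015,0,0],[0,0.0045,-0.0022,0,0],[0,0.006,-0.0029,0,0],[0,0.006,-0.0029,0,0],[0,0.006,-0.0029,0,0],[0,0.006,-0.0029,0,0]]'; python3 - <<'E'
from ang import *
import cv2
for n in("wrist","side"):
    s=r.snapshot(n); np.savez(f"{n}6.npz",**s)
    if n=="side":
        S=s;cv2.imwrite("pics/side6z.png",cv2.resize(s["pixels"][180:275,325:460,::-1],None,fx=5.9,fy=5.9,interpolation=2))
    else: W=s;cv2.imwrite("pics/w6z.png",cv2.resize(s["pixels"][100:300,170:430,::-1],None,fx=3,fy=3,interpolation=2))
zs=lambda q:np.round((proj(S,q)-[324.6,179.6])*5.9); zw=lambda q:np.round((proj(W,q)-[169.7,99.7])*3)
for th in(36,38,40,42):
    print(th,"side FLt",zs(lidpt(th,(-67,76,88))),"FLb",zs(lidpt(th,(-67,76,78))),"FRt",zs(lidpt(th,(-67,-76,88))),"RLt",zs(lidpt(th,(72,76,88))),"bar",zs(lidpt(th,(-35,40,129))),"leg",zs(lidpt(th,(-35,40,90))))
    print("  wrist FLt",zw(lidpt(th,(-67,76,88))),"FLb",zw(lidpt(th,(-67,76,78))),"leg",zw(lidpt(th,(-35,40,90))),"bar",zw(lidpt(th,(-35,40,129))))
p=r.sense()["tool_pos"];d=p-[486.5,-122.4,108.2];y=d[0]*.96+d[1]*.281
print(p,y,d[2],"ang from y",np.degrees(np.arccos((105-y)/115.87))-25.02)
E
```

```text
time: 12.35
tool_pos: [540.5, -106.3, 168.1]
tcp_rot: [-179.4, -0.3, 106.3]
ft_force: [-5.9, -2.2, 3.6]
finger_gap: 8.4
36 side FLt [398. 309.] FLb [417. 348.] FRt [737. 136.] RLt [ 19. 480.] bar [318. 155.] leg [387. 300.]
  wrist FLt [42. 86.] FLb [23. 87.] leg [275. 321.] bar [407. 370.]
38 side FLt [388. 291.] FLb [408. 329.] FRt [727. 120.] RLt [ 19. 481.] bar [306. 145.] leg [379. 287.]
  wrist FLt [54. 85.] FLb [32. 86.] leg [288. 324.] bar [434. 374.]
40 side FLt [377. 273.] FLb [398. 311.] FRt [718. 104.] RLt [ 18. 481.] bar [295. 134.] leg [371. 274.]
  wrist FLt [69. 85.] FLb [42. 86.] leg [301. 328.] bar [462. 377.]
42 side FLt [366. 255.] FLb [388. 293.] FRt [708.  88.] RLt [ 18. 482.] bar [283. 124.] leg [363. 261.]
  wrist FLt [85. 84.] FLb [55. 85.] leg [316. 331.] bar [491. 381.]
[ 540.50574657 -106.30297345  168.14628874] 56.36878117153196 59.94628873683713 ang from y 40.164035428898444
```

View pics/side6z.png

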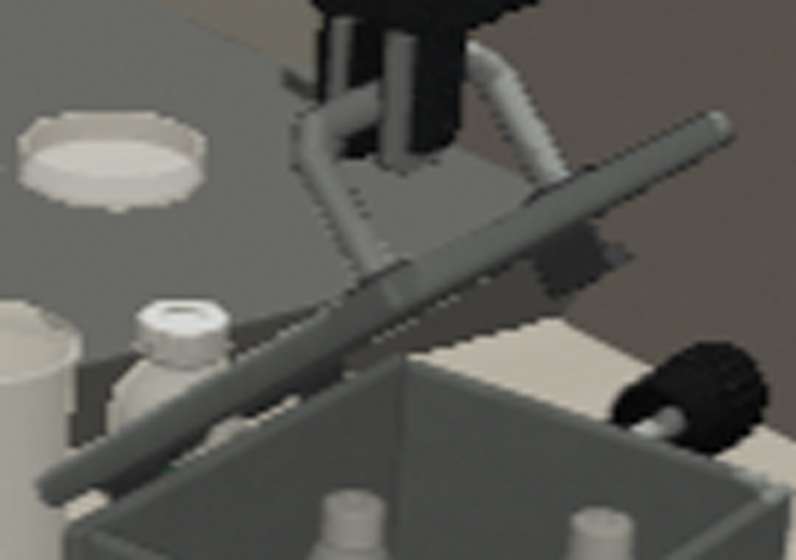

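View pics/w6z.png

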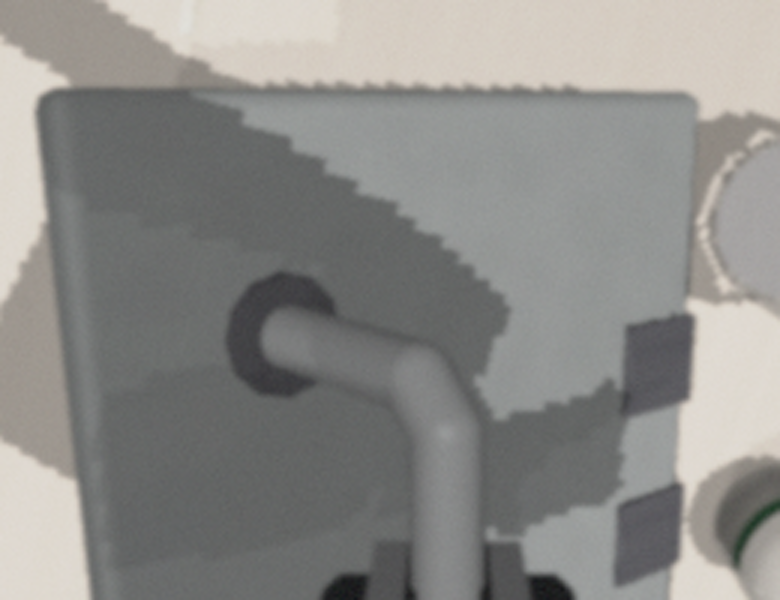

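Vision gives about 39 to 40 degrees and the bar's travel gives 40.2. I'll make one small nudge, hold, check stillness and the loose objects, then hand in.

```bash
python3 -m jog '[[0,0.0007,-0.0004,0,0],[0,0.0007,-0.0004,0,0],[0,0.0007,-0.0004,0,0],[0,0.0007,-0.0004,0,0],[0,0.0007,-0.0004,0,0],[0,0.0007,-0.0004,0,0],[0,0.0007,-0.0004,0,0],[0,0.0007,-0.0004,0,0]]'; python3 - <<'E'
from ang import *
import cv2
P=[]
for i in range(6):
    s=r.snapshot("side"); st=r.sense(); P.append(st["tool_pos"])
P=np.array(P);print(P.mean(0),P.std(0),st["qd"].round(2),st["ft_force"],st["finger_gap"],st["time"])
d=P.mean(0)-[486.5,-122.4,108.2];y=d[0]*.96+d[1]*.281
print("ang from y",np.degrees(np.arccos((105-y)/115.87))-25.02)
a=s["pixels"].astype(int);b=np.load("side0.npz")["pixels"].astype(int)
for n,(u0,u1,v0,v1) in dict(timer=(295,358,312,360),beaker=(302,335,230,304),vial=(343,366,230,250)).items():
    A=cv2.cvtColor(a[v0:v1,u0:u1].astype(np.uint8),7).astype(np.float32);B=cv2.cvtColor(b[v0:v1,u0:u1].astype(np.uint8),7).astype(np.float32)
    print(n,cv2.phaseCorrelate(A,B))
cv2.imwrite("pics/side7.png",s["pixels"][:,:,::-1])
E
```

```text
time: 13.25
tool_pos: [541.1, -106.1, 168.5]
tcp_rot: [-179.4, -0.3, 106.3]
ft_force: [-4.8, -3.1, -0.1]
finger_gap: 8.4
[ 541.11962445 -106.10574281  168.4849867 ] [0.00820957 0.01078382 0.01045203] [ 0.09 -0.02  0.07 -0.02  0.02  0.04] [-4.49396429 -1.70092371 -0.80894809] 8.20566379998456 13.55
ang from y 40.51479078133207
timer ((0.05576093158335382, -0.03295200799489706), 0.9837694969028234)
beaker ((-0.013512313176896384, 0.6421314885157301), 0.908074713812934)
vial ((0.08216743038053487, 0.17814689974066233), 0.7503455738226573)
```

View pics/side7.png

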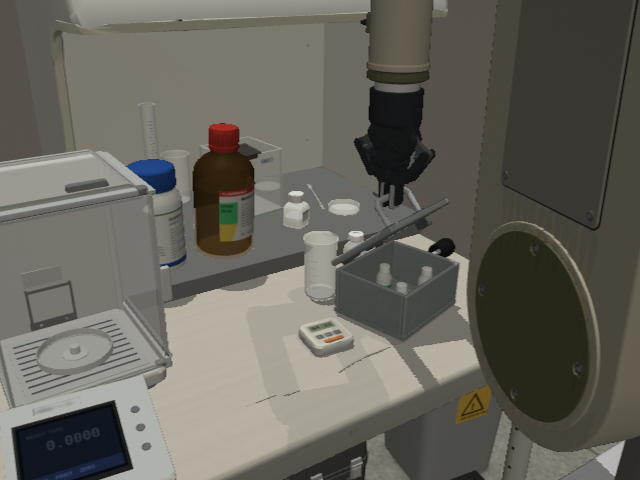

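The picture shows the lid up and gripped, and the cap out at (442,247). The vial, beaker and timer are in place; the small beaker correlation shift is likely from changed light and the lid edge behind it.

```bash
python3 -c "
from bench import r
print(r.hand_in())"
```

```text
the job is handed in; nothing more can be done
None
```

I pulled the cap out to its end stop, then lifted the lid by its bar to about 40 degrees. I handed the job in at about 13.6 s with the bar still gripped and held.

- **Cap:** it moved about 28 mm (it started about 2 mm out), and the force rose to about 15 N at the stop. Later pictures show it clear of the lid.
- **Lid angle:** the bar's sideways travel gives 40.5 degrees. The image measurements were taken about 0.35 degrees before the final nudge. They ranged from about 38 to 40, averaging a little over 39. The bar's height gave a higher angle, with the tool rising about 3.5 mm more than the travel explains, so I think the bar slipped slightly in the pads. I put the true angle at 40 ± 1 degrees, and no estimate came near 55.
- **Holding:** over the last six readings the tool position varied by about 0.01 mm, and the wrist force was about 5 N. The highest force I read at the end of a move was about 23 N, partway through the lift.
- **Loose objects:** the timer and vial showed no real shift in the side view. The beaker check disagreed slightly at 0.64 px vertically. The robot did not go near it, so I put that down to the changed light and the lid edge next to it.

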